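# Moisture check of a carved panel

### The arm

A 6-joint arm with a two-finger parallel gripper is mounted at the origin on the work surface. World frame = base frame: x ahead of the robot, y to its left, z up, the work surface at z = 0. Lengths are in mm, angles in degrees, forces in N, time in s.
With the tool pointing down it reaches from about 375 to 900 mm from the base axis. Payload 3.1 kg.
Tool frame: the origin (TCP) lies at the very end of the fingers, on their centre line; the grasp point (between the pads) lies 19 mm behind it (r.grip_point_offset is the distance from the TCP to the grasp point, in mm); z points along the fingers, y is the line along which they close (so a half turn about z gives the same grasp; the last joint's range is limited). The gripper opens to 85 mm and grips with 20 to 120 N. Pads are 22 mm wide; open, the fingers measure 114 mm over their backs; the gripper's body (76 mm by 85 mm) begins 54 mm behind the grasp point. The pads swing forward as they close: fully open they stand 13 mm farther back than shut.
Start: joints at [65.346, 30.224, 82.088, -0, 67.689, -10.227], TCP at [155.677, 605.278, 231.31] pointing down, gripper open.
Joint ranges: [-176.69, 176.69], [-43.24, 126.21], [12.49, 139.97], [-82, 262], [0, 151.66], [-163.58, 163.58]. Speed limits (degrees/s): [159.86, 159.86, 180, 180, 180, 180].

### API

Orientations are given as a 3x3 rotation matrix whose columns are the frame's x, y, z axes.
In Python, from rig import monitor, imaging, r gives the robot as it stands. The module is installed in compiled form; this text tells all that it offers.
- The arm moves only by the shell command python3 -m handwheel 'ROWS' [OPENING] [FORCE]. ROWS is JSON, a list that holds one entry, the list of rows, each a list of 4 numbers: the shift along the tool's x, y, z in cm, then the turn about the tool's z in rad. A call has 1 to 10 rows; each row shifts and turns the commanded pose from where the row before left it, along the tool's axes as they then stand; what a row does not reach is not made up. A row lasts 1/8 s, in which the tool goes at most 62.5 mm and 10.7 degrees, less where a joint would pass 70% of its speed; a pose out of reach is approached as far as the arm can. A call is refused whole if a number of a shift passes 6.25 or a number of a turn 0.188, either way. A call with a gripper value outside its range is refused whole. OPENING is the opening, from -1 (shut) to 1 (fully open), so that 0 is half open, set as the call begins (- or left out, the last holds). The fingers move at their own pace and stop on an object; FORCE is the grip in N (left out, the last holds). Time passes only in rows, so rows that do not move let the fingers close. It gives the time, the measured TCP pose, the force and the opening at its end, in the units of the state.
- monitor.get_state(): the state, without advancing time (a new reading comes with each control period).
- imaging.read_camera(name): name is "side" or "top"; returns the picture (400x640x3 uint8, blue, green, red); there is no depth.
- imaging.get_calibration(name): a dict with "camera_matrix" (3x3 intrinsics, pixels), "R" (3x3) and "t" (3): a world point X has camera coordinates R X + t. Camera axes: x right, y down, z forward; pixel columns grow to the right and rows downward; lengths in mm; the calibration is good to about 2 mm. A picture is of the moment at which its call begins. get_calibration takes no time and is no camera call.
- r.hand_in(): hands the job in, once; it reports no verdict.
The state is a dict: "t": time; "joint_pos": joint angles; "joint_velocities": joint speeds; "effort": joint torques, N m; "tcp_pos": TCP position; "eef_rot": TCP orientation; "contact_force": force on the tool from outside, world axes, zero at the start; "ft_torque": the same for the moment, N m; "finger_gap": finger opening in mm.
Only numpy, scipy, OpenCV 4.12 (cv2) and the standard library are available. Lean on these libraries where they do the work, as an engineer would, in place of code of your own. Each camera call takes 0.05 s, during which the arm holds its last target. There are 200 camera calls.

### The job

Lift the yellow moisture probe out of its stand, hold it upright with its foot pressed about half way in on the centre of the brass reference disc for a second, then press it in the same way on the red-ringed spot of the carved panel, square to the panel's sloping face. Press lightly, do not push the panel or the reference hard and leave everything else where it is. Finish while still holding the probe there, foot about half way in: do not put it down or let go.

Things in the scene. Friction and masses are not known exactly. Their poses are not given: they have to be found in the camera images.
- probe: Loose wood moisture probe, 0.12 kg, upright in the stand. Yellow square handle 26 x 26 x 90 mm; below it a steel sleeve, 14 mm across, 46 mm long, from which the white sprung foot sticks 16 mm. Origin: centre of the handle's lower end; z up to the handle's top (90 mm), x and y square to its faces. Foot tip at z = -62 mm unpressed. Grip it about 55 mm above the origin, across two faces.
- tip (a point): The rounded tip (5 mm radius) of the probe's white foot; its axes are the probe's.
- foot (a joint): How far the sprung foot is pushed into the probe's sleeve, m: 0 fully out, 0.012 fully in. The spring takes 0.75 N to start and 250 N/m beyond (half in, 6 mm: about 2.3 N).
- stand: Dark wooden block 90 x 90 x 70 mm fixed to the bench, with an upright 18 mm through hole in the middle of its top in which the probe hangs by its handle (handle's lower end on the block's top). Origin: centre of the underside, z up.
- pad (a point): Centre of the flat brass disc, 40 mm across, on top of a blue painted reference block (80 x 80 mm, fixed to the bench); the disc's face is level and 25 mm above the bench. z up.
- reference: Blue painted reference block 80 x 80 x 22 mm with a brass disc on top, fixed to the bench. Origin: centre of its underside, z up.
- panel: Carved panel 200 x 250 x 16 mm with an 8 mm dark rim, on a tilting easel (220 x 280 mm, fixed) whose stiff hinge keeps its slope, 14 to 29 degrees. Origin: middle of the low edge of its underside, 52 mm above the bench; x up the slope (0 to 200 mm), y along the hinge, z square to the face, outwards. Two flat round bosses, 52 mm across, stand 6 mm above its ground.
- spot (a point): The marked spot: centre of the red ring (24 mm across, white inside) on the face of one of the two bosses of the panel, at x = 100, y = -55, z = 22 mm of the panel. Its z axis is square to the face, outwards.
- mallet: Bystander: wooden mallet lying on the bench, head 76 mm across and 100 mm long, handle 150 mm; origin under the head's handle end.
- wax: Bystander: green wax tin, 80 mm across, 45 mm high; origin at the centre of its underside.
- sander: Bystander: cork sanding block 100 x 60 x 35 mm; origin at the centre of its underside.
- rosette: Bystander: round carved rosette, 90 mm across, 17 mm high; origin at the centre of its underside.
- brush: Bystander: brush lying on the bench; origin under its middle.
- gouge: Bystander: carving gouge lying on the bench, 230 mm long, 26 mm wide; origin under the joint of handle and blade.
- glue: Bystander: white glue bottle with orange cap, 64 mm across, 160 mm high; origin at the centre of its underside.
Mind the look-alikes: they are no part of the job. Of the things that look like the reference, the smallest one is meant.

How it is judged:
By the outcome, as a careful person would: the job done as asked, in the order asked, and still so for the second after the job is handed in, while the arm keeps its last pose, push and grip.
It also fails if it takes over 54 s, if anything falls off the work surface, if the arm or the gripper's body presses on something with over 40 N, if the wrist force passes 120 N, or if a joint passes its speed limit or range.

## Working session

There is one attempt and no reset: what is moved stays moved. The work goes in short steps, Python scripts to look and compute and a shell command to move; the robot and the scene stay as the last step left them, time stands still between calls to the robot, and variables do not carry over. Pictures are saved under pics/ and viewed, on a budget of 10 in all, crops included, one or two more only if the job needs it, and the job is handed in when it is done.

```bash
mkdir -p pics
python3 - <<'E'
from rig import monitor, imaging, r
import cv2, numpy as np
for n in ("top","side"):
    im=imaging.read_camera(n); cv2.imwrite(f"pics/{n}0.png",im)
    c=imaging.get_calibration(n); print(n,np.round(c["camera_matrix"],1).tolist(),np.round(c["R"],4).tolist(),np.round(c["t"],1).tolist())
s=monitor.get_state(); print(s)
E
```

```text
top [[379.8, 0.0, 320.3], [0.0, 379.8, 197.8], [0.0, 0.0, 1.0]] [[-0.0166, -0.9997, 0.0203], [-0.9854, 0.0129, -0.1698], [0.1694, -0.0228, -0.9853]] [-3.4, 577.5, 1180.1]
side [[443.9, 0.0, 322.6], [0.0, 443.9, 203.3], [0.0, 0.0, 1.0]] [[0.7808, -0.6248, 0.0038], [-0.3675, -0.4641, -0.8059], [0.5053, 0.6279, -0.592]] [-451.9, 248.2, 1260.6]
{'t': 0.1, 'joint_pos': array([ 6.53455805e+01,  3.02764129e+01,  8.21509803e+01,  9.83497966e-04,
        6.76923721e+01, -1.02297378e+01]), 'joint_velocities': array([ 0.05987676, -0.10412766, -0.07643404, -0.07312749, -0.009062  ,
        0.09705904]), 'effort': array([ 4.84706088e-04, -4.43304455e+01, -1.78587270e+01, -1.72391369e-04,
        3.88439919e-03, -3.65024235e-06]), 'tcp_pos': array([155.39771868, 604.6744176 , 230.3910222 ]), 'eef_rot': array([[-9.68474143e-01,  2.49112523e-01, -8.86389166e-04],
       [ 2.49113799e-01,  9.68472370e-01, -1.89312378e-03],
       [ 3.86842576e-04, -2.05425320e-03, -9.99997815e-01]]), 'contact_force': array([ 0.41119058, -0.13285237,  0.53420959]), 'ft_torque': array([-0.03290095,  0.02733771,  0.00772951]), 'finger_gap': 85.26941503615734}
```

View pics/top0.png

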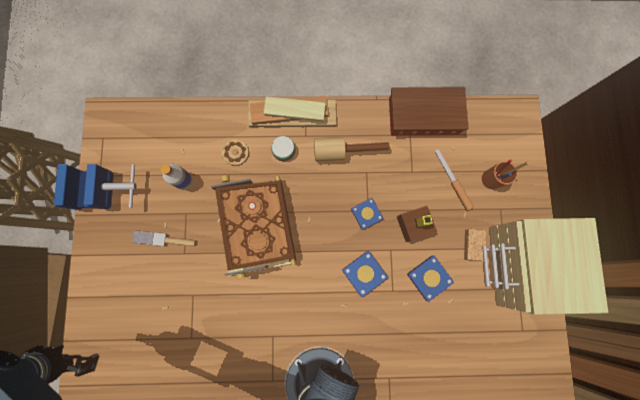

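View pics/side0.png

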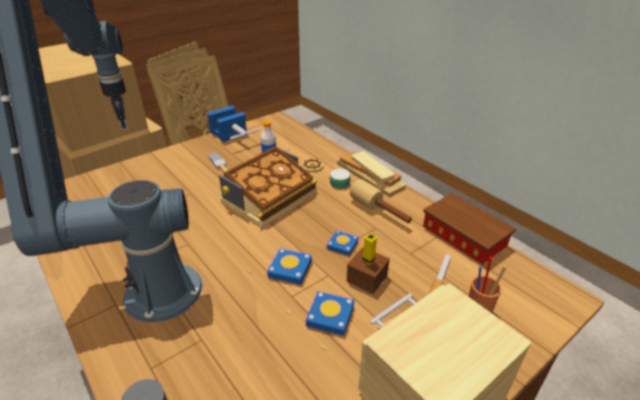

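The top view shows the panel at about (255,225), with the red-ringed boss near (252,206). The stand with the yellow probe is at (420,223). There are three blue reference look-alikes at (367,213), (365,273) and (431,278). (367,213) is clearly the smallest, so it fits the description. I'll confirm it in an enlarged crop along with the panel.

Run:
```python
import cv2, numpy as np
t=cv2.imread("pics/top0.png"); s=cv2.imread("pics/side0.png")
f=lambda im,x,y,w,h,k:cv2.resize(im[y:y+h,x:x+w],None,fx=k,fy=k,interpolation=cv2.INTER_CUBIC)
cv2.imwrite("pics/panel.png",np.hstack([f(t,208,170,100,110,4),f(s,216,140,100,110,4)]))
cv2.imwrite("pics/refs.png",np.vstack([f(t,335,190,130,100,3),f(s,262,225,130,100,3)]))
```

```text
(no output)
```

View pics/panel.png

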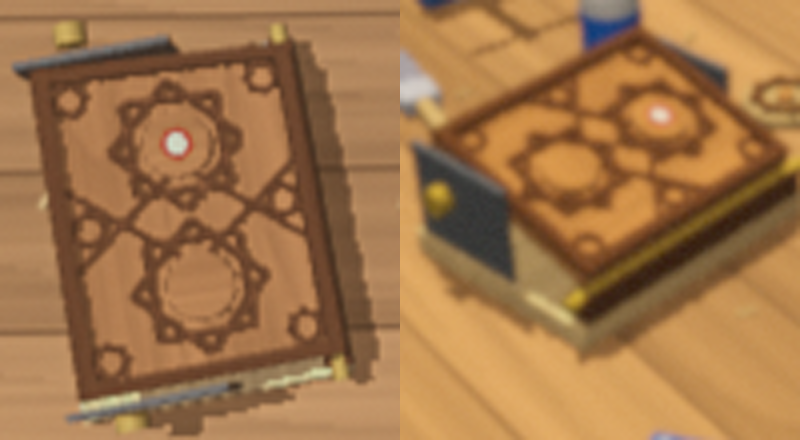

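View pics/refs.png

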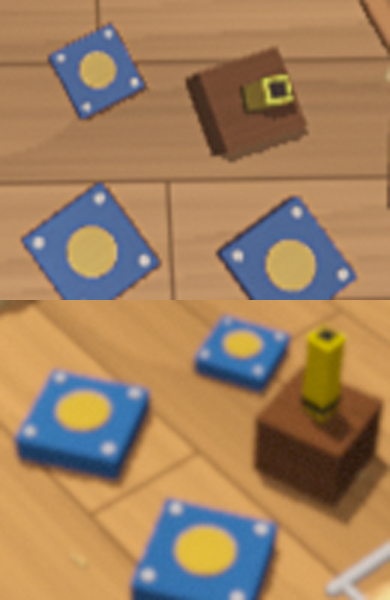

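The enlarged crops confirm three things:
- The small reference at top (367,213) is distinctly smaller than the other two.
- The red ring is on the far boss at top (252,206) and side (281,169).
- The panel's hinge and low edge are on the right in the top view, so it rises to +Y.

Next I'll triangulate.

```bash
cat > h.py <<'E'
from rig import monitor, imaging, r
import cv2, numpy as np
np.set_printoptions(suppress=True,precision=3)
C={n:imaging.get_calibration(n) for n in("top","side")}
P={n:np.array(c["camera_matrix"])@np.c_[c["R"],c["t"]] for n,c in C.items()}
def tri(a,b):
    X=cv2.triangulatePoints(P["top"],P["side"],np.float64(a).reshape(2,1),np.float64(b).reshape(2,1))[:,0]; X=X[:3]/X[3]
    e=max(np.linalg.norm(proj(n,X)-p) for n,p in(("top",a),("side",b))); return X,e
def proj(n,X): q=P[n]@np.append(X,1); return q[:2]/q[2]
def plane(n,p,z):
    c=C[n];R=np.array(c["R"]);o=-R.T@np.array(c["t"]);d=R.T@np.linalg.inv(c["camera_matrix"])@np.array([*p,1.]);return o+d*(z-o[2])/d[2]
def blob(im,box,lo,hi):
    x,y,w,h=box;m=cv2.inRange(cv2.cvtColor(im[y:y+h,x:x+w],cv2.COLOR_BGR2HSV),lo,hi)
    k,_,st,ce=cv2.connectedComponentsWithStats(m); i=1+np.argmax(st[1:,4]); return ce[i]+[x,y],st[i]
E
python3 - <<'E'
from h import *
t=cv2.imread("pics/top0.png"); s=cv2.imread("pics/side0.png")
Y=(18,90,110),(35,255,255)
a,sa=blob(t,(355,200,26,28),*Y); b,sb=blob(s,(328,230,30,26),*Y)
print("pad",a,sa[2:],b,sb[2:],tri(a,b),plane("top",a,25),plane("side",b,25))
W=(0,0,170),(179,60,255)
a,sa=blob(t,(244,198,16,16),*W); b,sb=blob(s,(272,160,18,18),*W)
print("spot",a,sa[4],b,sb[4],tri(a,b))
to=lambda q:(q[0]/4+208-.4,q[1]/4+170-.4); so=lambda q:((q[0]-400)/4+216-.4,q[1]/4+140-.4)
T=dict(FL=(32,72),FR=(290,43),NR=(345,350),NL=(82,400),spot=(176,143),boss2=(203,282))
S=dict(FL=(640,32),FR=(785,152),NR=(590,272),NL=(437,135),spot=(660,115),boss2=(566,166))
X={}
for k in T: X[k],e=tri(to(T[k]),so(S[k])); print(k,X[k],e)
for p,q in(("FR","FL"),("NR","NL"),("FL","NL"),("FR","NR"),("boss2","spot")): d=X[q]-X[p]; print(p,q,np.linalg.norm(d),"slope",np.degrees(np.arcsin(d[2]/np.linalg.norm(d))),"yaw",np.degrees(np.arctan2(d[1],d[0])))
# stand/probe : handle top
to=lambda q:(q[0]/3+335-.3,q[1]/3+190-.3); so=lambda q:(q[0]/3+262-.3,(q[1]-300)/3+225-.3)
print("probe top",tri(to((278,90)),so((326,333))))
for n,q in(("top",to((278,90))),("side",so((326,333)))): print(plane(n,q,160))
for q in((187,80),(277,48),(306,128),(222,158)): print("corner",plane("top",to(q),70))
for q in((50,60),(110,23),(146,88),(86,118)): print("ref corner",plane("top",to(q),22))
E
```

```text
pad [366.941 212.882] [ 11  11 102] [342.361 239.347] [12  8 72] (array([ 528.683, -164.945,   19.688]), np.float64(0.47972692260000155)) [ 529.341 -165.051   25.   ] [ 523.429 -169.056   25.   ]
spot [251.75 205.25] 20 [280.5 168.5] 4 (array([546.798, 202.012,  98.463]), np.float64(0.6303582666502999))
FL [599.173 309.37  119.251] 0.7490090511579981
FR [628.163 118.879  69.428] 1.529109924193391
NR [387.869  73.998  70.829] 0.34905262987125496
NL [355.643 263.296 122.312] 0.3163112853913156
spot [546.877 202.131  98.954] 0.45837561694508056
boss2 [437.321 181.534  99.499] 1.4319141342576456
FR FL 199.02079520960095 slope 14.497691010645132 yaw 98.65318143429415
NR NL 198.80383138501102 slope 15.008718788933002 yaw 99.6613667728347
FL NL 247.86899186544676 slope 0.7076435122771867 yaw -169.28689944549916
FR NR 244.45342556873857 slope 0.3283501430903592 yaw -169.4203672875482
boss2 spot 111.47666497144665 slope -0.28016931681297086 yaw 10.647232318517258
probe top (array([ 488.467, -321.306,  160.672]), np.float64(0.28493039041308355))
[ 489.241 -322.008  160.   ]
[ 488.421 -320.563  160.   ]
corner [ 511.052 -253.647   70.   ]
corner [ 543.909 -351.483   70.   ]
corner [ 458.551 -376.651   70.   ]
corner [ 428.589 -286.182   70.   ]
ref corner [ 541.021 -114.381   22.   ]
ref corner [ 581.428 -182.17    22.   ]
ref corner [ 508.588 -218.911   22.   ]
ref corner [ 476.656 -151.768   22.   ]
```

Run:
```python
from h import *
print(r.grip_point_offset)
t=cv2.imread("pics/top0.png"); s=cv2.imread("pics/side0.png")
a=cv2.resize(t[205:245,395:445],None,fx=10,fy=10,interpolation=cv2.INTER_CUBIC)
b=cv2.resize(s[230:270,350:390],None,fx=10,fy=10,interpolation=cv2.INTER_CUBIC)
# overlay: predicted handle-top square at stand yaw 16.4, thin
cv2.imwrite("pics/probe.png",cv2.resize(np.hstack([a,b]),(800,356)))
```

```text
18.700000000000003
```

View pics/probe.png

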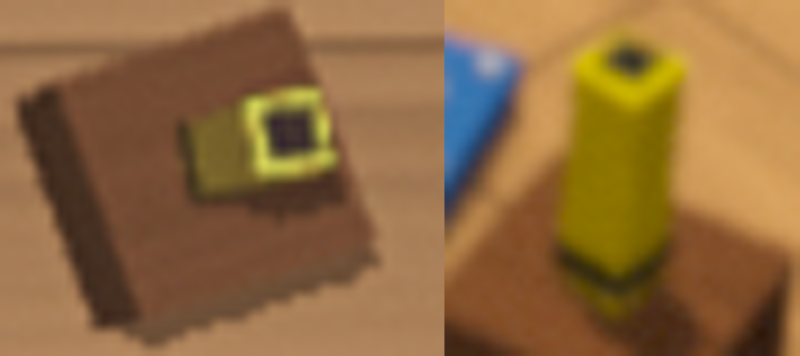

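```bash
python3 -m handwheel '[[[0,0,0,0.188],[0,0,0,0.188],[0,0,0,0.188],[0,0,0,0.188],[0,0,0,0.188],[0,0,0,0.188],[0,0,0,0.017]]]' 0.2 && python3 -m handwheel '[[[-4.6,3.1,0,0],[-4.6,3.1,0,0],[-4.6,3.1,0,0],[-4.6,3.1,0,0],[-4.6,3.1,0,0],[-4.6,3.1,0,0],[-4.6,3.1,0,0],[-4.6,3.1,0,0],[-4.6,3.1,0,0],[-4.6,3.1,0,0]]]'; python3 -c "
from h import *
s=monitor.get_state();print(s['t'],s['tcp_pos'],s['eef_rot'],s['joint_pos'])"
```

```text
t: 0.98
tcp_pos: [155.5, 604.9, 230.8]
eef_rot: [[-0.177, 0.984, -0.0], [0.984, 0.177, -0.001], [-0.001, -0.001, -1.0]]
contact_force: [0.8, 0.5, -0.4]
finger_gap: 51.1
t: 2.22
tcp_pos: [542.9, 205.6, 231.2]
eef_rot: [[-0.179, 0.984, -0.0], [0.984, 0.179, 0.0], [0.0, -0.0, -1.0]]
contact_force: [1.0, 0.7, 0.0]
finger_gap: 51.2
2.225 [542.859 205.575 231.21 ] [[-0.179  0.984 -0.   ]
 [ 0.984  0.179  0.   ]
 [ 0.    -0.    -1.   ]] [ 9.711 26.787 88.633  0.012 64.588 -0.596]
```

```bash
python3 -m handwheel '[[[-5.09,-1.48,0,0],[-5.09,-1.48,0,0],[-5.09,-1.48,0,0],[-5.09,-1.48,0,0],[-5.09,-1.48,0,0],[-5.09,-1.48,0,0],[-5.09,-1.48,0,0],[-5.09,-1.48,0,0],[-5.09,-1.48,0,0],[-5.09,-1.48,0,0]]]' 0.4
python3 - <<'E'
from h import *
T=imaging.read_camera("top");S=imaging.read_camera("side")
f=lambda im,x,y:cv2.resize(im[y:y+80,x:x+80],None,fx=5,fy=5,interpolation=cv2.INTER_CUBIC)
cv2.imwrite("pics/over.png",np.hstack([f(T,380,170),f(S,330,195)]))
E
```

```text
t: 3.48
tcp_pos: [485.3, -321.7, 231.2]
eef_rot: [[-0.179, 0.984, 0.0], [0.984, 0.179, 0.0], [0.0, 0.0, -1.0]]
contact_force: [0.4, -0.9, -0.2]
finger_gap: 59.5
```

View pics/over.png

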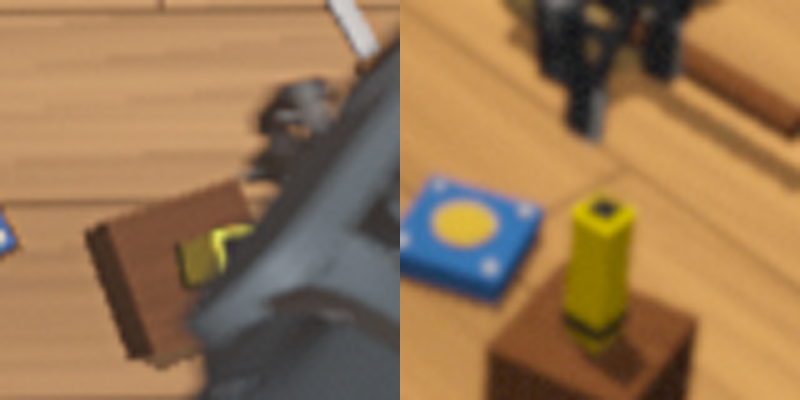

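The fingers straddle the probe line. In the side crop the handle top is at (605,207) and the finger tips are above it. Now I'll descend and grip.

```bash
python3 -m handwheel '[[[0,0.34,2.5,0],[0,0,2.5,0],[0,0,2.5,0],[0,0,2.5,0],[0,0,2.5,0],[0,0,0,0]]]' && python3 -m handwheel '[[[0,0,0,0],[0,0,0,0],[0,0,0,0],[0,0,0,0],[0,0,0,0],[0,0,0,0]]]' -1 30
```

```text
t: 4.32
tcp_pos: [487.9, -317.5, 104.5]
eef_rot: [[-0.178, 0.984, -0.004], [0.984, 0.178, 0.004], [0.005, -0.003, -1.0]]
contact_force: [0.2, -0.5, -0.4]
finger_gap: 59.7
t: 5.08
tcp_pos: [489.5, -319.8, 107.3]
eef_rot: [[-0.176, 0.984, 0.001], [0.984, 0.176, -0.001], [-0.001, 0.001, -1.0]]
contact_force: [-1.0, 1.9, 5.7]
finger_gap: 25.4
```

```bash
python3 -m handwheel '[[[0,0,-1.5,0],[0,0,-2.5,0],[0,0,-2.5,0],[0,0,-2.5,0],[3.6,1.6,0,0],[3.6,1.6,0,0],[3.6,1.6,0,0],[3.6,1.6,0,0],[0,0,0,0],[0,0,0,0]]]' && python3 -m handwheel '[[[0,0,1.5,0],[0,0,1.5,0],[0,0,1.5,0],[0,0,0.5,0],[0,0,0,0],[0,0,0,0]]]'
python3 - <<'E'
from h import *
s=monitor.get_state();print(s['tcp_pos'])
T=imaging.read_camera("top");S=imaging.read_camera("side");cv2.imwrite("pics/T1.png",T);cv2.imwrite("pics/S1.png",S)
q=[proj(n,s['tcp_pos']-[0,0,99]) for n in("top","side")];print(q)
f=lambda im,x,y:cv2.resize(im[y:y+80,x:x+80],None,fx=5,fy=5,interpolation=cv2.INTER_CUBIC)
cv2.imwrite("pics/pad1.png",np.hstack([f(T,330,170),f(S,302,180)]))
E
```

```text
t: 6.32
tcp_pos: [526.9, -166.7, 196.7]
eef_rot: [[-0.177, 0.984, 0.0], [0.984, 0.177, -0.001], [-0.001, 0.0, -1.0]]
contact_force: [-0.2, -0.3, -1.2]
finger_gap: 25.9
t: 7.08
tcp_pos: [527.1, -166.6, 146.6]
eef_rot: [[-0.176, 0.984, 0.001], [0.984, 0.176, -0.0], [-0.001, 0.001, -1.0]]
contact_force: [0.5, -0.0, -1.6]
finger_gap: 25.6
[ 527.121 -166.636  146.629]
[array([368.446, 212.642]), array([342.966, 233.009])]
```

View pics/pad1.png

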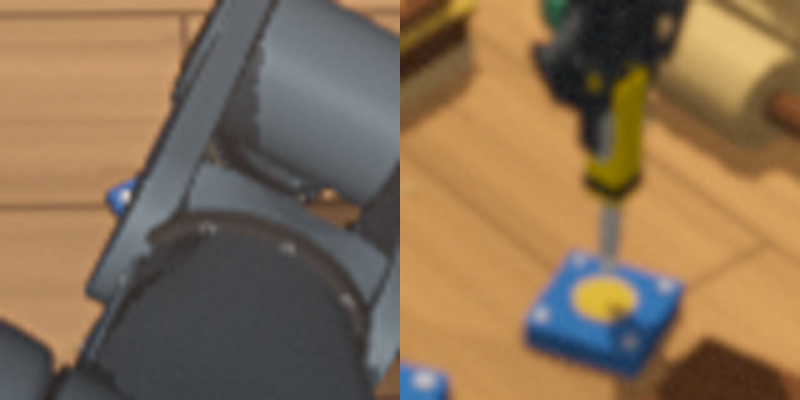

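Side crop: the probe hangs upright, with its tip at about side pixel (343.6,233.6) against a predicted (343,233). The tip is above the disc centre. Now pressing gently.

```bash
cat > st.py <<'E'
from h import *
a=[]
for i in range(6): imaging.read_camera("side"); s=monitor.get_state(); a.append(np.r_[s['tcp_pos'],s['contact_force'],s['ft_torque']*100])
print(s['t'],np.mean(a,0),np.std(a,0)[[2,5]],s['finger_gap']); print(s['eef_rot'])
E
python3 st.py; python3 -m handwheel '[[[0,0.1,1.0,0],[0,0,0.9,0],[0,0,0,0],[0,0,0,0]]]'; python3 st.py;  python3 -m handwheel '[[[0,0,0.3,0],[0,0,0.2,0],[0,0,0.1,0],[0,0,0,0],[0,0,0,0]]]'; python3 st.py
```

```text
7.475 [ 526.974 -166.498  146.708   -0.021    0.448   -1.181    2.263   -1.351
   -0.668] [0.107 0.615] 25.696787741120637
[[-0.176  0.984  0.   ]
 [ 0.984  0.176 -0.   ]
 [-0.     0.    -1.   ]]
t: 7.98
tcp_pos: [527.7, -166.2, 127.0]
eef_rot: [[-0.176, 0.984, -0.0], [0.984, 0.176, 0.0], [0.0, -0.0, -1.0]]
contact_force: [0.3, -0.1, -1.1]
finger_gap: 25.6
8.275 [ 527.892 -166.351  127.477   -0.138    0.041   -1.32     1.399    0.021
   -1.404] [0.104 0.488] 25.535461207513016
[[-0.176  0.984  0.   ]
 [ 0.984  0.176 -0.   ]
 [-0.     0.    -1.   ]]
t: 8.9
tcp_pos: [527.9, -166.4, 121.4]
eef_rot: [[-0.176, 0.984, 0.0], [0.984, 0.176, -0.0], [-0.0, 0.0, -1.0]]
contact_force: [-0.7, 0.5, 0.3]
finger_gap: 25.8
9.2 [ 527.904 -166.339  121.427    0.423   -0.193    0.037   -2.724  -13.904
   -0.461] [0.016 0.547] 25.893984516835538
[[-0.176  0.984  0.   ]
 [ 0.984  0.176 -0.   ]
 [-0.     0.    -1.   ]]
```

```bash
python3 -m handwheel '[[[0,0,0.2,0],[0,0,0.15,0],[0,0,0,0],[0,0,0,0]]]'; python3 st.py; python3 st.py
```

```text
t: 9.7
tcp_pos: [527.9, -166.3, 117.9]
eef_rot: [[-0.176, 0.984, 0.0], [0.984, 0.176, -0.0], [-0.0, 0.0, -1.0]]
contact_force: [-0.1, -0.5, 2.5]
finger_gap: 25.9
10.0 [ 527.864 -166.325  117.893    0.789   -0.116    1.468   -2.603  -18.302
   -0.592] [0.008 0.575] 25.839670396826214
[[-0.176  0.984  0.   ]
 [ 0.984  0.176 -0.   ]
 [-0.     0.    -1.   ]]
10.3 [ 527.843 -166.32   117.869    1.05    -0.005    1.104   -4.706  -21.425
    1.479] [0.011 0.398] 26.04348721523856
[[-0.176  0.984  0.   ]
 [ 0.984  0.176 -0.   ]
 [-0.     0.    -1.   ]]
```

```bash
python3 -m handwheel '[[[0,0,-0.04,0],[0,0,0,0],[0,0,0,0],[0,0,0,0],[0,0,0,0],[0,0,0,0],[0,0,0,0],[0,0,0,0],[0,0,0,0],[0,0,0,0]]]'; python3 st.py
python3 - <<'E'
from h import *
S=imaging.read_camera("side")
f=lambda im,x,y:cv2.resize(im[y:y+60,x:x+60],None,fx=8,fy=8,interpolation=cv2.INTER_CUBIC)
cv2.imwrite("pics/pad2.png",f(S,312,195))
E
```

```text
t: 11.55
tcp_pos: [527.8, -166.3, 118.2]
eef_rot: [[-0.176, 0.984, 0.0], [0.984, 0.176, -0.0], [-0.0, 0.0, -1.0]]
contact_force: [0.9, -0.3, 0.8]
finger_gap: 25.6
11.85 [ 527.794 -166.289  118.234    1.436   -0.469    1.089   -8.073  -36.071
   -1.291] [0.008 0.281] 25.69778110530782
[[-0.176  0.984  0.   ]
 [ 0.984  0.176 -0.   ]
 [-0.     0.    -1.   ]]
```

View pics/pad2.png

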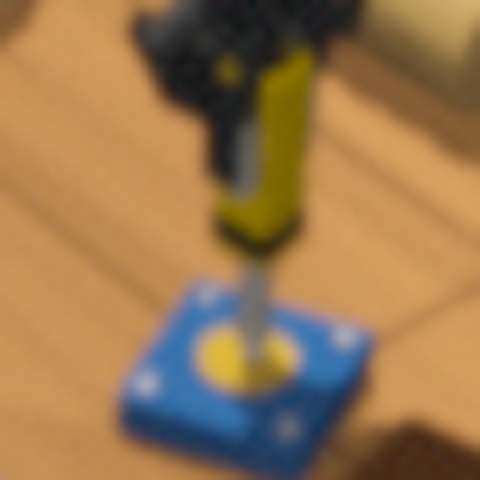

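Run:
```python
from h import *
s=monitor.get_state();p=s['tcp_pos']
print("tip",proj("side",[p[0],p[1],25]),"handle low",proj("side",[p[0],p[1],25+56]),"top",proj("side",[p[0],p[1],25+146]))
S=imaging.read_camera("side");s0=cv2.imread("pics/side0.png")
# disc ellipse fits in first picture for reference, both views; corners screws give block centre
t0=cv2.imread("pics/top0.png")
for n,im,b in(("top",t0,(350,195,36,38)),("side",s0,(322,225,40,34)),("sideNow",S,(322,225,40,34))):
    x,y,w,h=b;m=cv2.inRange(cv2.cvtColor(im[y:y+h,x:x+w],cv2.COLOR_BGR2HSV),(95,100,50),(125,255,255))
    c=max(cv2.findContours(m,0,2)[0],key=cv2.contourArea);hl=cv2.convexHull(c);M=cv2.moments(hl);c0=np.array([M['m10'],M['m01']])/M['m00']+[x,y]
    print(n,c0,plane(n[:4].replace('top','top') if n!='top' else n,c0,18 if n!='top' else 20))
```

```text
tip [342.831 238.333] handle low [343.387 224.606] top [344.339 201.102]
top [366.765 213.621] [ 527.542 -165.107   20.   ]
side [342.204 242.62 ] [ 518.209 -174.682   18.   ]
sideNow [342.212 242.671] [ 518.071 -174.883   18.   ]
```

The reference press is done and held for over 1.5 s at about 6 mm: the force rise was about 2.35 N and the geometry gave 6.1 mm.

The moves can't command a tilt directly. I'll carry the probe high on the left, where the arm plane matches the panel's slope direction, and see whether the reach limit tilts the tool the way I need. If it doesn't, I'll pivot the probe in the grip against the stand's hole.

```bash
python3 -m handwheel '[[[0,0,-0.6,0],[0,0,-1.5,0],[0,0,-2.5,0],[0,0,-3,0],[0,0,-3,0],[0,0,-3,0],[0,0,-3,0],[0,0,-3,0]]]' && python3 -m handwheel '[[[5.2,1.1,0,0],[5.2,1.1,0,0],[5.2,1.1,0,0],[5.2,1.1,0,0],[5.2,1.1,0,0],[5.2,1.1,0,0],[5.2,1.1,0,0]]]' && python3 -m handwheel '[[[4.6,-3.1,-2,0],[4.6,-3.1,-2,0],[4.6,-3.1,-2,0],[4.6,-3.1,-2,0],[4.6,-3.1,-2,0],[4.6,-3.1,-2,0],[4.6,-3.1,-2,0],[4.6,-3.1,-2,0],[4.6,-3.1,-2,0],[4.6,-3.1,-2,0]]]' && python3 -m handwheel '[[[0.3,-5.2,-3,0],[0.3,-5.2,-3,0],[0.3,-5.2,-3,0],[0.3,-5.2,-3,0],[0.3,-5.2,-3,0],[0.3,-5.2,-3,0],[0.3,-5.2,-3,0]]]'; python3 -c "
from h import *
print(monitor.get_state()['joint_pos'])"
```

```text
t: 12.95
tcp_pos: [526.6, -165.6, 315.7]
eef_rot: [[-0.176, 0.984, -0.002], [0.984, 0.176, 0.001], [0.001, -0.001, -1.0]]
contact_force: [0.8, -0.2, -1.3]
finger_gap: 25.6
t: 13.82
tcp_pos: [538.2, 207.1, 314.8]
eef_rot: [[-0.176, 0.984, -0.001], [0.984, 0.176, -0.0], [-0.0, -0.001, -1.0]]
contact_force: [0.3, -0.2, -1.5]
finger_gap: 25.5
t: 15.08
tcp_pos: [151.3, 603.7, 515.3]
eef_rot: [[-0.176, 0.984, -0.0], [0.984, 0.176, -0.002], [-0.001, -0.001, -1.0]]
contact_force: [0.6, 1.0, -0.8]
finger_gap: 25.8
t: 15.95
tcp_pos: [-210.0, 558.3, 725.9]
eef_rot: [[-0.176, 0.984, 0.0], [0.984, 0.176, -0.001], [-0.001, 0.0, -1.0]]
contact_force: [0.0, 1.2, -0.7]
finger_gap: 25.7
[ 99.894  23.732  19.033  -0.01  137.298  89.758]
```

```bash
python3 -m handwheel '[[[0,0,-2,0],[0,0,-2,0],[0,0,0,0]]]';python3 -m handwheel '[[[0,0,-2,0],[0,0,-2,0],[0,0,0,0]]]'; python3 -c "
from h import *
print(monitor.get_state()['joint_pos'])"
```

```text
t: 16.32
tcp_pos: [-204.9, 550.6, 754.5]
eef_rot: [[-0.175, 0.985, -0.003], [0.984, 0.175, 0.01], [0.011, -0.001, -1.0]]
contact_force: [0.1, 0.1, -0.1]
finger_gap: 25.7
t: 16.7
tcp_pos: [-198.9, 534.1, 770.4]
eef_rot: [[-0.175, 0.984, -0.008], [0.984, 0.176, 0.023], [0.024, -0.004, -1.0]]
contact_force: [0.1, 0.0, -0.9]
finger_gap: 25.6
[ 99.064  23.115  12.492   0.393 143.014  89.275]
```

The reach limit does tilt the tool, and in the wanted sense. The target tool z is about (-0.046, 0.25, -0.967). Continuing in small steps.

```bash
python3 -m handwheel '[[[3,0,-4,0],[3,0,-4,0],[3,0,-4,0],[0,0,0,0]]]'; python3 -c "
from h import *
print(monitor.get_state()['joint_pos'])"
```

```text
t: 17.2
tcp_pos: [-187.2, 546.0, 779.7]
eef_rot: [[-0.174, 0.984, -0.03], [0.981, 0.176, 0.083], [0.087, -0.014, -0.996]]
contact_force: [0.5, -0.6, -0.8]
finger_gap: 25.3
[ 97.274  22.243  12.507   1.683 140.272  88.516]
```

```bash
python3 -m handwheel '[[[3,1,-4,0],[3,1,-4,0],[3,1,-4,0],[0,0,0,0]]]'; python3 -c "
from h import *
print(monitor.get_state()['joint_pos'])"
```

```text
t: 17.7
tcp_pos: [-147.9, 556.4, 796.7]
eef_rot: [[-0.17, 0.984, -0.049], [0.973, 0.175, 0.149], [0.155, -0.022, -0.988]]
contact_force: [-1.0, -0.1, -0.8]
finger_gap: 26.1
[ 92.502  20.675  12.512   3.599 138.054  85.352]
```

```bash
python3 -m handwheel '[[[2.5,4,-4,0],[2.5,4,-4,0],[0,0,0,0]]]'; python3 -c "
from h import *
print(monitor.get_state()['joint_pos'])"
```

```text
t: 18.08
tcp_pos: [-66.9, 564.2, 810.7]
eef_rot: [[-0.166, 0.985, -0.055], [0.966, 0.174, 0.19], [0.196, -0.022, -0.98]]
contact_force: [-0.4, 0.0, -1.1]
finger_gap: 25.6
[ 83.12   19.321  12.541   6.585 137.441  78.508]
```

```bash
python3 -m handwheel '[[[2.5,4,-4,0],[2.5,4,-4,0],[2.5,4,-4,0],[0,0,0,0]]]'; python3 -c "
from h import *
print(monitor.get_state()['joint_pos'])"
```

```text
t: 18.58
tcp_pos: [41.4, 565.2, 826.6]
eef_rot: [[-0.163, 0.985, -0.058], [0.95, 0.173, 0.259], [0.265, -0.013, -0.964]]
contact_force: [-0.4, 0.2, -1.1]
finger_gap: 25.3
[ 70.125  18.002  12.569  11.774 135.755  69.7  ]
```

```bash
python3 -m handwheel '[[[-4.1,2.95,2.9,0],[-4.1,2.95,2.9,0],[-4.1,2.95,2.9,0],[-4.1,2.95,2.9,0],[-4.1,2.95,2.9,0],[-4.1,2.95,2.9,0],[-4.1,2.95,2.9,0],[-4.1,2.95,2.9,0],[-4.1,2.95,2.9,0],[-4.1,2.95,2.9,0]]]'
cat > go.py <<'E'
from h import *
import sys
s=monitor.get_state();S=np.array([546.8,202.1,98.8]);R=s['eef_rot'];h=float(sys.argv[1])
g=S-R[:,2]*(99.3+h); print(s['t'],s['tcp_pos'],s['joint_pos']);print(R); print("goal",g,"rows cm",R.T@(g-s['tcp_pos'])/10)
E
python3 go.py 45
```

```text
t: 19.82
tcp_pos: [379.9, 304.6, 436.4]
eef_rot: [[-0.168, 0.984, -0.058], [0.949, 0.177, 0.26], [0.266, -0.012, -0.964]]
contact_force: [0.0, 1.0, -1.2]
finger_gap: 25.5
19.825 [379.86  304.645 436.425] [15.776  5.822 87.523 15.461 85.935  4.648]
[[-0.168  0.984 -0.058]
 [ 0.949  0.177  0.26 ]
 [ 0.266 -0.012 -0.964]]
goal [555.194 164.598 237.889] rows cm [-21.519  15.002  14.477]
```

Orientation is holding. Moving on to 45 mm off the spot along its normal, then one look.

```bash
python3 -m handwheel '[[[-4.3,3,2.9,0],[-4.3,3,2.9,0],[-4.3,3,2.9,0],[-4.3,3,2.9,0],[-4.3,3,2.9,0],[0,0,0,0],[0,0,0,0]]]'; python3 go.py 45
python3 - <<'E'
from h import *
T=imaging.read_camera("top");S=imaging.read_camera("side");cv2.imwrite("pics/T2.png",T);cv2.imwrite("pics/S2.png",S)
s=monitor.get_state();p=s['tcp_pos'];z=s['eef_rot'][:,2]
for d in(99.3,37,-53): print(d,[proj(n,p+z*d) for n in("top","side")])
f=lambda im,x,y:cv2.resize(im[y:y+80,x:x+80],None,fx=5,fy=5,interpolation=cv2.INTER_CUBIC)
cv2.imwrite("pics/sp1.png",np.hstack([f(T,212,165),f(S,242,105)]))
E
```

```text
t: 20.7
tcp_pos: [554.3, 165.5, 238.7]
eef_rot: [[-0.167, 0.984, -0.06], [0.949, 0.177, 0.26], [0.267, -0.013, -0.964]]
contact_force: [-0.5, 0.6, -0.2]
finger_gap: 25.6
20.7 [554.328 165.547 238.697] [ -2.274  26.876  89.084  16.019  68.956 -18.769]
[[-0.167  0.984 -0.06 ]
 [ 0.949  0.177  0.26 ]
 [ 0.267 -0.013 -0.964]]
goal [555.394 164.565 237.868] rows cm [-0.133  0.089  0.048]
99.3 [array([252.547, 202.778]), array([282.363, 158.452])]
37 [array([255.017, 198.107]), array([285.013, 144.911])]
-53 [array([259.103, 190.384]), array([289.121, 123.916])]
```

View pics/sp1.png

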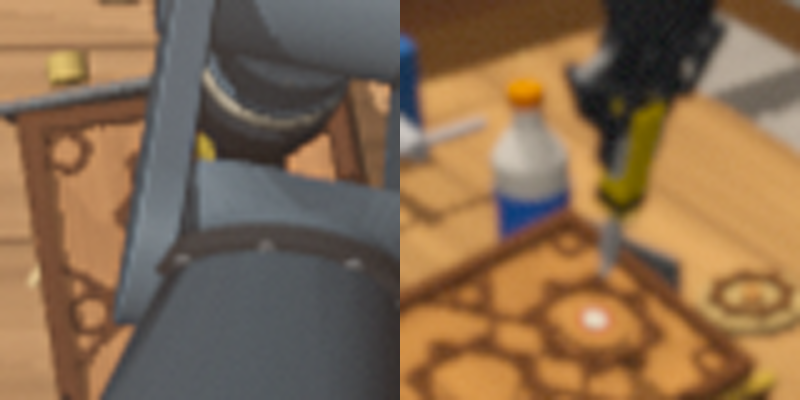

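Run:
```python
from h import *
b=np.array([.8,1.2])
print("pad",plane("side",np.array([342.36,239.35])-b,25),"top",plane("top",(366.94,212.88),25),tri((366.94,212.88),np.array([342.36,239.35])-b))
for a in((251.75,205.25),(251.7,205.5)):
  print("spot raw",tri(a,(280.6,168.5)),"corr",tri(a,np.array([280.6,168.5])-b),"top z98",plane("top",a,98),"side corr z98",plane("side",np.array([280.6,168.5])-b,98))
# red ring centroid, subpixel, on 4x upsampled pictures
for n,f,bx in(("top","pics/top0.png",(243,197,18,18)),("side","pics/side0.png",(271,159,20,20)),("side","pics/S2.png",(271,159,20,20))):
  im=cv2.imread(f);x,y,w,h=bx;c=cv2.resize(im[y:y+h,x:x+w],None,fx=8,fy=8,interpolation=cv2.INTER_CUBIC)
  B,G,Rr=[c[...,i].astype(int) for i in range(3)]
  m=((((Rr-G>60)&(abs(G-B)<45)&(Rr>120))|((B>150)&(G>150)))*255).astype(np.uint8);k,_,st,ce=cv2.connectedComponentsWithStats(m);i=1+np.argmax(st[1:,4])
  print(n,st[i][2:]/8.,(ce[i]+.5)/8-.5+[x,y])
```

```text
pad [ 525.21  -163.094   25.   ] top [ 529.349 -165.047   25.   ] (array([ 527.188, -163.641,   24.821]), np.float64(0.7809340607581756))
spot raw (array([546.985, 201.919,  98.414]), np.float64(0.5632750426447213)) corr (array([544.862, 201.592, 104.612]), np.float64(1.0048441951433489)) top z98 [548.557 201.137  98.   ] side corr z98 [548.563 211.653  98.   ]
spot raw (array([546.553, 201.826,  98.58 ]), np.float64(0.4244253587706609)) corr (array([544.433, 201.499, 104.774]), np.float64(0.8662535781594082)) top z98 [547.779 201.28   98.   ] side corr z98 [548.563 211.653  98.   ]
top [  9.375   9.25  309.   ] [251.618 205.475]
side [ 3.875  3.125 72.875] [280.542 168.298]
side [ 4.     3.125 80.125] [280.498 168.339]
```

Side crop: the tip is near pixel (282.8,159.6) and the ring is at (280.5,168.3). Extended along the tool axis, the tip lands about 0.5 px from the ring centre. Approaching.

```bash
python3 st.py; python3 -m handwheel '[[[-0.05,0.08,1,0],[0,0,1,0],[0,0,1,0],[0,0,0.5,0],[0,0,0.2,0],[0,0,0,0],[0,0,0,0]]]'; python3 st.py; python3 go.py 0
```

```text
21.1 [554.631 165.143 240.132  -0.161   0.082  -0.971 -16.122  -5.007   0.054] [0.262 0.359] 25.706462425085935
[[-0.167  0.984 -0.057]
 [ 0.95   0.176  0.259]
 [ 0.265 -0.011 -0.964]]
t: 21.98
tcp_pos: [553.9, 173.4, 203.3]
eef_rot: [[-0.166, 0.984, -0.057], [0.95, 0.175, 0.26], [0.266, -0.011, -0.964]]
contact_force: [-0.3, 0.2, -1.3]
finger_gap: 25.5
22.275 [553.797 173.407 203.225  -0.125   0.205  -1.273 -17.784  -3.409  -2.288] [0.066 0.653] 25.491090446624057
[[-0.166  0.984 -0.058]
 [ 0.95   0.175  0.26 ]
 [ 0.266 -0.012 -0.964]]
22.275 [553.701 173.406 203.124] [ -1.469  29.412  91.121  16.643  64.261 -19.362]
[[-0.166  0.984 -0.058]
 [ 0.95   0.175  0.26 ]
 [ 0.266 -0.012 -0.964]]
goal [552.534 176.326 194.525] rows cm [ 0.068 -0.054  0.911]
```

```bash
python3 -m handwheel '[[[0.15,-0.05,0.3,0],[0,0,0.3,0],[0,0,0.2,0],[0,0,0.1,0],[0,0,0,0],[0,0,0,0]]]'; python3 st.py; python3 go.py 0; python3 -m handwheel '[[[0,0,0.15,0],[0,0,0.15,0],[0,0,0,0],[0,0,0,0]]]'; python3 st.py
```

```text
t: 23.02
tcp_pos: [552.3, 177.2, 194.8]
eef_rot: [[-0.166, 0.984, -0.058], [0.95, 0.175, 0.26], [0.266, -0.012, -0.964]]
contact_force: [-0.8, 0.6, 0.3]
finger_gap: 25.6
23.325 [552.284 177.196 194.762  -0.698   0.443   0.752  -2.691  13.101   4.432] [0.031 0.18 ] 25.449275016164616
[[-0.166  0.984 -0.058]
 [ 0.95   0.175  0.26 ]
 [ 0.266 -0.012 -0.964]]
23.325 [552.272 177.187 194.709] [ -1.094  30.001  91.658  16.848  63.117 -19.383]
[[-0.166  0.984 -0.058]
 [ 0.95   0.175  0.26 ]
 [ 0.266 -0.012 -0.964]]
goal [552.582 176.314 194.519] rows cm [-0.093  0.015 -0.006]
t: 23.82
tcp_pos: [552.2, 177.9, 191.8]
eef_rot: [[-0.166, 0.984, -0.058], [0.95, 0.175, 0.26], [0.266, -0.012, -0.964]]
contact_force: [-0.7, 0.6, 1.4]
finger_gap: 25.7
24.125 [552.2   177.929 191.846  -0.68   -0.052   1.92    3.181  15.755   5.077] [0.013 0.587] 25.690161523676036
[[-0.166  0.984 -0.058]
 [ 0.95   0.175  0.26 ]
 [ 0.266 -0.012 -0.964]]
```

```bash
python3 st.py; python3 st.py; python3 -m handwheel '[[[0,0,-0.2,0],[0,0,0,0],[0,0,0,0]]]'; python3 st.py;python3 st.py;  python3 - <<'E'
from h import *
S=imaging.read_camera("side");cv2.imwrite("pics/S3.png",S)
s=monitor.get_state();p=s['tcp_pos'];z=s['eef_rot'][:,2]
for d in(99.3,37,-53): print(d,proj("side",p+z*d))
f=lambda im,x,y:cv2.resize(im[y:y+60,x:x+60],None,fx=10,fy=10,interpolation=cv2.INTER_CUBIC)
cv2.imwrite("pics/sp2.png",f(S,252,125))
E
```

```text
24.425 [552.197 177.937 191.819  -0.348   0.388   1.286   2.541  14.383   5.151] [0.016 0.679] 25.499798587923042
[[-0.166  0.984 -0.058]
 [ 0.95   0.175  0.26 ]
 [ 0.266 -0.012 -0.964]]
24.725 [552.19  177.937 191.804  -0.416  -0.001   1.801   4.037  17.009   4.12 ] [0.018 0.535] 25.807304433421148
[[-0.166  0.984 -0.058]
 [ 0.95   0.175  0.26 ]
 [ 0.266 -0.012 -0.964]]
t: 25.1
tcp_pos: [552.4, 177.4, 193.7]
eef_rot: [[-0.166, 0.984, -0.058], [0.95, 0.175, 0.259], [0.266, -0.012, -0.964]]
contact_force: [-0.7, 0.2, 1.2]
finger_gap: 25.7
25.4 [552.359 177.367 193.696  -0.192  -0.013   0.745  -0.57    6.584   0.675] [0.011 0.736] 25.60308012330904
[[-0.166  0.984 -0.058]
 [ 0.95   0.175  0.259]
 [ 0.266 -0.012 -0.964]]
25.7 [552.353 177.377 193.709  -0.243  -0.219   0.989  -1.476   6.75    2.245] [0.015 0.471] 25.718134420000844
[[-0.166  0.984 -0.058]
 [ 0.95   0.175  0.26 ]
 [ 0.266 -0.012 -0.964]]
99.3 [280.669 168.45 ]
37 [283.228 155.474]
-53 [287.189 135.389]
```

View pics/sp2.png

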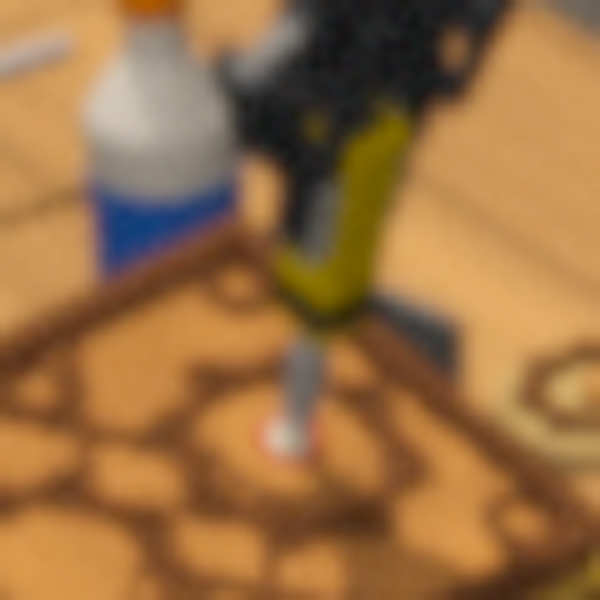

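The foot sits inside the ring. The force says about 5.5 mm in, but contact came about 4.5 mm earlier than the estimated spot height. That hints at a slope steeper than 15°, so I'll recheck it by fitting the panel's measured corner points in both views.

Run:
```python
from h import *
from scipy.optimize import least_squares
to=lambda q:np.array([(q[0]+.5)/4+207.5,(q[1]+.5)/4+169.5]); so=lambda q:np.array([(q[0]-399.5)/4+215.5,(q[1]+.5)/4+139.5])
T=dict(FL=(32,72),FR=(290,43),NR=(345,350),NL=(82,400),spot=(176,143),boss2=(203,282))
S=dict(FL=(640,32),FR=(785,152),NR=(590,272),NL=(437,135),spot=(660,115),boss2=(566,166))
L=dict(FL=(200,-125,16),FR=(0,-125,16),NR=(0,125,16),NL=(200,125,16),spot=(100,-55,22),boss2=(100,55,22))
def W(v,l):
    x,y,ps,th=v[:4];u=np.array([np.cos(ps),np.sin(ps),0]);c,s=np.cos(th),np.sin(th)
    X=u*c+[0,0,s];Z=-u*s+[0,0,c];Y=np.cross(Z,X);return np.array([x,y,52])+l[0]*X+l[1]*Y+l[2]*Z
def run(keys,views,bias,zs=None):
    def res(v):
        o=[]
        for n,D,cv,b in(("top",T,to,v[4:6]),("side",S,so,v[6:8])):
            if n in views: o+= [proj(n,W(v,L[k]))+b-cv(D[k]) for k in keys]
        o=np.ravel(o); o=np.r_[o,v[4:]/bias]
        if zs: o=np.r_[o,(W(v,L["spot"])[2]-zs)/1.5]
        return o
    q=least_squares(res,[510,100,np.radians(100),.27,0,0,0,0]);v=q.x
    J=np.linalg.inv(q.jac.T@q.jac)
    print(views,bias,zs,"th %.1f+-%.1f(x sigma px) yaw %.1f"%(np.degrees(v[3]),np.degrees(J[3,3]**.5),np.degrees(v[2])),"spot",W(v,L["spot"]),"b",v[4:],"rms",np.sqrt(np.mean(q.fun**2)))
    if zs is None and bias==.7: print(np.round(q.fun[:-4].reshape(-1,2),1).tolist())
A=list(L)
for b in(.01,.7):
    for vw in(("top","side"),("side",),("top",)): run(A,vw,b)
run(A,("top","side"),.7,103.2)
run(A,("top","side"),1.5,103.2)
```

```text
('top', 'side') 0.01 None th 15.5+-1.0(x sigma px) yaw 100.1 spot [547.535 200.016  99.866] b [ 0. -0. -0. -0.] rms 0.6506471050644499
('side',) 0.01 None th 15.0+-1.4(x sigma px) yaw 100.2 spot [546.992 203.241  99.054] b [-0.  0. -0.  0.] rms 0.6512349704502635
('top',) 0.01 None th 14.7+-4.3(x sigma px) yaw 100.0 spot [548.812 199.227  98.689] b [0. 0. 0. 0.] rms 0.26877927547391156
('top', 'side') 0.7 None th 15.2+-1.2(x sigma px) yaw 100.1 spot [547.928 200.424  99.516] b [ 0.326 -0.194 -0.478 -0.024] rms 0.5685429051625193
[[-0.1, 0.2], [-0.6, -0.4], [-0.3, 0.3], [-0.1, 0.2], [0.6, -0.2], [-0.3, 0.3], [0.0, -0.3], [1.6, -0.3], [-0.5, 0.6], [-1.5, 0.5], [0.3, -0.1], [1.1, -0.3]]
('side',) 0.7 None th 15.0+-1.4(x sigma px) yaw 100.2 spot [547.958 204.428  99.164] b [-0.     0.    -0.044  0.264] rms 0.6438840283961164
[[-0.2, -0.3], [1.4, -0.5], [-0.6, 0.4], [-1.5, 0.5], [0.1, -0.2], [0.9, -0.4]]
('top',) 0.7 None th 14.7+-4.3(x sigma px) yaw 100.0 spot [548.859 199.244  98.691] b [0.006 0.015 0.    0.   ] rms 0.2687171148333619
[[0.1, 0.2], [-0.4, -0.5], [-0.2, 0.2], [-0.0, 0.1], [0.7, -0.2], [-0.2, 0.2]]
('top', 'side') 0.7 103.2 th 16.7+-0.8(x sigma px) yaw 100.3 spot [547.489 199.625 101.814] b [ 0.237 -0.243 -0.454  0.285] rms 0.6246779930157373
('top', 'side') 1.5 103.2 th 16.8+-0.8(x sigma px) yaw 100.3 spot [548.754 200.847 101.926] b [ 0.669  0.079 -0.668  0.63 ] rms 0.5966438693774248
```

Corner fit: slope 15.2 ± 0.7°, yaw 100.1°. The contact height suggests 16.5–17.5°, and the tool is at 15.4°, so it is square to within about 2°. The foot is on the ring centre in the picture. I'll add 0.4 mm to reach about 6 mm, hold, check and hand in.

```bash
python3 -m handwheel '[[[0,0,0.04,0],[0,0,0,0],[0,0,0,0],[0,0,0,0],[0,0,0,0],[0,0,0,0],[0,0,0,0]]]'; python3 st.py; python3 st.py
python3 - <<'E'
from h import *
T=imaging.read_camera("top");S=imaging.read_camera("side")
s0=cv2.imread("pics/side0.png");d=cv2.absdiff(S,s0).max(2)
for n,b in(("mallet",(350,185,60,35)),("wax",(330,165,22,24)),("glue",(258,120,20,30)),("stand low",(348,262,40,28)),("low panel edge",(225,215,90,20)),("brush",(205,150,25,18))): print(n,(d[b[1]:b[1]+b[3],b[0]:b[0]+b[2]]>45).mean().round(3))
E
```

```text
t: 26.62
tcp_pos: [552.3, 177.5, 193.3]
eef_rot: [[-0.166, 0.984, -0.058], [0.95, 0.175, 0.26], [0.266, -0.012, -0.964]]
contact_force: [-0.5, 1.2, 1.1]
finger_gap: 25.9
26.925 [552.308 177.512 193.344  -0.343  -0.046   0.843  -4.91    1.627  -0.858] [0.012 0.475] 25.772652020624896
[[-0.166  0.984 -0.058]
 [ 0.95   0.175  0.26 ]
 [ 0.266 -0.012 -0.964]]
27.225 [552.31  177.505 193.342  -0.444   0.125   0.794  -2.561   2.144   0.332] [0.007 0.218] 25.636855675509448
[[-0.166  0.984 -0.058]
 [ 0.95   0.175  0.26 ]
 [ 0.266 -0.012 -0.964]]
mallet 0.0
wax 0.0
glue 0.078
stand low 0.047
low panel edge 0.206
brush 0.0
```

```bash
python3 -m handwheel '[[[0,0,0.03,0],[0,0,0,0],[0,0,0,0],[0,0,0,0],[0,0,0,0],[0,0,0,0]]]'; python3 st.py; python3 -c "
from rig import r
print(r.hand_in())"
```

```text
t: 28.08
tcp_pos: [552.3, 177.6, 193.0]
eef_rot: [[-0.166, 0.984, -0.058], [0.95, 0.175, 0.26], [0.266, -0.012, -0.964]]
contact_force: [-0.0, 0.3, 1.2]
finger_gap: 25.6
28.375 [552.274 177.589 193.051   0.212  -0.138   1.052  -3.806  -2.154   1.844] [0.008 0.278] 25.708482090152383
[[-0.166  0.984 -0.058]
 [ 0.95   0.175  0.26 ]
 [ 0.266 -0.012 -0.964]]
the job is handed in; nothing more can be done
None
```

The job is handed in at 28.4 s of the 54 s allowed, with the arm still holding the probe pressed on the red-ringed spot. No verdict was reported.

**What I did:** I lifted the probe from the stand and held it upright on the smallest reference's brass disc for over 1.5 s, about 6 mm in. Moves can't command a tilt, so I carried the probe high on the left, where the reach limit tilted the tool to 15.4°. I then pressed it on the spot along the tilted tool axis.

**Last checks:**
- **Depth on the spot:** the force rise of about 2.2 N means the foot is about 5.5–6 mm in. The readings are noisy, so allow about 0.7 mm either way.
- **Position:** in the last close-up the foot sits at the centre of the ring. On the brass disc it may have been 1–3 mm off centre.
- **Squareness:** the corner fit gives a slope of 15.2 ± 0.7°, matching the tool.
- **Other things:** the mallet, wax tin and brush showed no change in the pictures. The sander, rosette and gouge were not checked.

**What disagreed:**
- **Contact height:** the foot touched about 4.5 mm higher than the cameras predicted, which suggests a slope nearer 17°. The probe could be up to about 2° from square.
- **Pictures near the panel:** the low edge (21% of pixels), the glue bottle (8%) and the stand (5%) changed. I take these for the arm's shadow and the missing probe, but did not confirm it. The ring itself had not moved before the press; I did not measure it again afterwards.
- **Force on the disc:** a small sideways force of about 1.4 N built up while I held the probe there.

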